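Turn the keyed chuck cap onto its index pin and press it home

TASK

The bayonet drill chuck stands upright on its stand with its round keyed cap still riding high: with a fingertip, push the cap round by its lug until the notch in its rim is over the index pin, then press the cap gently straight down until it is fully home, and move clear. Only touch and push the cap: do not pinch, lift or carry it, and leave all the other parts lying on the bench as they are.

Things in the scene. Friction and masses are not known exactly. Their poses are not given: they have to be found in the camera images.
- chuck: Fixed upright drill chuck, polished chrome, 72 mm across, on a round bright stand plate 140 mm across, 12 mm thick. Origin: centre of the stand's underside, on the bench; z up is the chuck's axis; x points from the axis to the index pin. Its top face is 50 mm above the bench; a nose 20 mm across stands from it inside the cap.
- pin_top (a point): Centre of the top of the fixed flat index pin: an upright bar 8 mm wide and 24 mm long radially (from 42 to 66 mm off the chuck's axis), top 59.5 mm above the bench. Its outer 12 mm show beyond the cap's rim from above.
- cap: Loose round keyed cap, matte black with steel hub top and lug, 0.2 kg, over the chuck's nose (about 1 mm play), free to turn either way with light friction. Rim plate 108 mm across, 8 mm thick; in the middle a hub 34 mm across, 36 mm tall from the underside. Origin: centre of the underside; x points to the notch. Underside 62 mm above the bench at the start (2.5 mm over the pin), 51 mm when fully home.
- seal (a joint): Stiff-sliding rubber seal on the nose, under the cap, that carries it: m it has been pushed down, 0 at the start, 0.011 when the cap is fully home. The cap's weight does not sink it; about 3 to 4 N pressed on the hub does, and it stays down when let go. If the notch is not over the pin, the cap stops on the pin (0.0025).
- cap_top (a point): Centre of the flat top of the cap's hub, the place to press: 36 mm above the cap's underside (98 mm above the bench at the start, 87 mm when home).
- notch (a point): Middle of the open notch in the cap's rim, at the level of the underside, 45 mm from the cap's axis. The notch is 14 mm wide and runs in from the rim to 38 mm from the axis. It stands diametrically opposite the lug.
- lug_top (a point): Centre of the top of the upright round finger lug on the cap: 10 mm diameter, 28 mm tall above the rim plate (its top 36 mm above the cap's underside), 44 mm from the cap's axis. Push it sideways, along a circle about the chuck's axis, to turn the cap.
- heel_riser: Loose bystander: matte black stepped heel riser, 64 x 40 mm, 30 mm tall; origin at its underside.
- retainer_a: Loose bystander: orange U-shaped brake retainer, 50 x 42 mm, 22 mm tall; origin at its underside.
- retainer_b: Loose bystander: the other orange brake retainer, same size.
- template_bar: Loose bystander: flat graphite plastic template bar, 220 mm long (its y axis), 26 mm wide, 10 mm thick; origin at its underside.
- wrench_head: Loose bystander: titanium-grey torque wrench head with a square drive, about 77 x 34 mm, 38 mm tall; origin at its underside.
- grease_jar: Loose bystander: small white jar with black lid, 48 mm diameter, 48 mm tall; origin at its underside.
There are look-alikes about, which are no part of the job. What is shaped like the cap but red or turquoise is not meant.

How it is judged:
On the way:
1. the notch has been turned over the pin while the cap still rides high (y of notch in the frame of chuck between -0.006 and 0.006 m and x of notch in the frame of chuck above 0.035 m and z of cap in the frame of chuck above 0.0545 m), for 0.05 s.
At the end, for the whole second after the job is handed in: The cap is down on the chuck with the pin in its notch (notch within 6 mm of the pin's centre line), its underside no more than 53.5 mm above the bench (2.5 mm from fully home), level within 0.06 rad, centred within 6 mm and at rest (y of notch in the frame of chuck between -0.006 and 0.006 m and x of notch in the frame of chuck above 0.035 m and z of cap in the frame of chuck below 0.0535 m and angle between cap's own z axis and vertical below 0.06 rad and horizontal distance between cap_top and chuck below 0.006 m and linear speed of cap below 0.02 m/s); the robot touches nothing.
It fails at once if the cap was lifted (more than 6 mm above where it rode at the start) (z of cap in the frame of chuck above 0.068 m).
It fails at once if the cap was pinched or forced before it was down (more than 38 N of finger contact, both fingers added) (z of cap in the frame of chuck above 0.0545 m and contact force between the fingers and cap above 38 N).
It fails at once if the seated cap was pressed roughly (more than 70 N) (contact force between the fingers and cap above 70 N).
It fails at once if another part on the bench was disturbed (moved more than 20 mm) (distance of any of heel_riser, retainer_a, retainer_b, template_bar, wrench_head, grease_jar from where it was at the start of the episode above 0.02 m).
It also fails if it takes over 54 s, if anything falls off the work surface, if the arm or the gripper's body presses on something with over 40 N, if the wrist force passes 120 N, or if a joint passes its speed limit or range.

ROBOT

A 6-joint arm with a two-finger parallel gripper is mounted at the origin on the work surface. World frame = base frame: x ahead of the robot, y to its left, z up, the work surface at z = 0. Lengths are in m, angles in rad, forces in N, time in s.
With the tool pointing down it reaches from about 0.3 to 0.775 m from the base axis. Payload 14.6 kg.
Tool frame: the origin (TCP) lies at the very end of the fingers, on their centre line; the grasp point (between the pads) lies 19 mm behind it (env.hold_point_z is the distance from the TCP to the grasp point, in m); z points along the fingers, y is the line along which they close (so a half turn about z gives the same grasp; the last joint's range is limited). The gripper opens to 85 mm and grips with 20 to 120 N. Pads are 22 mm wide; open, the fingers measure 114 mm over their backs; the gripper's body (76 mm by 85 mm) begins 54 mm behind the grasp point. The pads swing forward as they close: fully open they stand 13 mm farther back than shut.
Start: joints at [1.23, 0.3, 1.521, -0, 1.321, -0.067], TCP at [0.149, 0.53, 0.211] pointing down, gripper open.
Joint ranges: [-3.03, 3.03], [-0.79, 2.21], [0.23, 2.52], [-1.04, 4.18], [0, 3.07], [-2.55, 2.55]. Speed limits (rad/s): [2.22, 2.22, 2.57, 3.14, 3.14, 3.14].

INTERFACE

Orientations are given as a unit quaternion [w, x, y, z].
In Python, from rig import get_state, viewer, workorder, silhouettes, env gives the robot as it stands.
- The arm moves only by the tool arm_command, never from a script. Its argument "rows" is a list of rows, each a list of 6 numbers: the shift along the tool's x, y, z in cm, then the turn, a rotation vector about the tool's x, y, z in degrees. A call has 1 to 12 rows; each row shifts and turns the commanded pose from where the row before left it, along the tool's axes as they then stand; what a row does not reach is not made up. A row lasts 1/8 s, in which the tool goes at most 62.5 mm and 10.7 degrees, less where a joint would pass 70% of its speed; a pose out of reach is approached as far as the arm can. A call with a gripper value outside its range is refused whole. "gripper" is the finger opening in cm, from 0 to 8.54, set as the call begins (left out, the last holds). The fingers move at their own pace and stop on an object; "force" is the grip in N (left out, the last holds). Time passes only in rows, so rows that do not move let the fingers close. It gives the time, the measured TCP pose, the force, the opening and the grip force at its end, in the units of the state.
- get_state(): the state, without advancing time (a new reading comes with each control period).
- viewer.read_camera(name): name is "side" or "top"; returns (picture, depth): 400x640x3 uint8, red, green, blue; 400x640 float32, m along the optical axis (not along the pixel's ray), 0 where there is no reading.
- viewer.calibration(name): a dict with "intrinsics" (3x3 intrinsics, pixels), "distortion" ([k1, k2, p1, p2, k3] as OpenCV has them; the pictures are not rectified), "xyz" and "attitude" of the camera in the world. Camera axes: x right, y up, looking along -z (the intrinsics and any distortion apply to the point x, -y, -z); pixel columns grow to the right and rows downward; lengths in m; the calibration is good to about 2 mm. A picture is of the moment at which its call begins. calibration takes no time and is no camera call.
- workorder.hand_in(): hands the job in; it is judged then, once.
Trained networks look in the newest picture that a camera, given by its name, has taken for a name from the list of things; names that differ only in an ending like _2 or _b are one class to them, and where a whole thing is asked for, a point or a joint stands for the part that bears it (a point fixed in the world has none). Each returns a list of dicts, best first, with "score" (0 to 1); they miss things now and then, are a little off and sometimes report something else, mostly with a low value. They report only what shows in the picture. A call takes as long as a camera call. They do not tell look-alikes from the thing itself.
- silhouettes(camera, thing): "pixels" (400x640 bool, what is visible of it) and "bbox" ([centre column, centre row, width, height] in pixels, round what is visible of it).
The state is a dict: "time": time; "joint_pos": joint angles; "qd": joint speeds; "effort": joint torques, N m; "tool_pos": TCP position; "ee_rot": TCP orientation; "contact_force": force on the tool from outside, world axes, zero at the start; "wrist_torque": the same for the moment, N m; "grip_width": opening from 0.0 (shut) to 1.0 (fully open); "grip_force": force on a finger pad.
Only numpy, scipy, OpenCV 4.12 (cv2) and the standard library are available. Lean on these libraries where they do the work, as an engineer would, in place of code of your own. Each camera call takes 0.05 s, during which the arm holds its last target. There are 200 camera calls.

## Working session

There is one attempt and no reset: what is moved stays moved. The work goes in short steps, Python scripts to look and compute and a tool call to move; the robot and the scene stay as the last step left them, time stands still between calls to the robot, and variables do not carry over. Pictures are saved under pics/ and viewed, at most 10 in all, crops included, and the job is handed in when it is done.

Besides the shell and the picture viewer there is one more tool, called after ">>>" by a JSON object that holds its "api" and its "payload". arm_command: Moves the arm, as the interface text tells. Its arguments: {"type":"object","properties":{"rows":{"type":"array"},"gripper":{"type":"number"},"force":{"type":"number"}},"required":["rows"]}

```bash
mkdir -p pics; cat > h.py <<'E'
import numpy as np,cv2
from scipy.spatial.transform import Rotation as R
from rig import get_state,viewer,workorder,silhouettes,env
def cloud(n,d):
    c=viewer.calibration(n);K=np.array(c["intrinsics"],float);D=np.array(c["distortion"],float)
    v,u=np.mgrid[0:400,0:640]
    p=cv2.undistortPoints(np.stack([u,v],-1).reshape(-1,1,2).astype(float),K,D).reshape(400,640,2)
    P=np.stack([p[...,0]*d,-p[...,1]*d,-d],-1)
    q=np.array(c["attitude"],float)
    M=q if q.shape==(3,3) else R.from_quat(q,scalar_first=True).as_matrix()
    return P@M.T+np.array(c["xyz"])
E
python3 - <<'E'
from h import *
for n in("top","side"):
    a,d=viewer.read_camera(n);np.savez(f"{n}0.npz",a=a,d=d)
    cv2.imwrite(f"pics/{n}0.png",a[...,::-1]);print(n,viewer.calibration(n)["xyz"],viewer.calibration(n)["attitude"])
    P=cloud(n,d)
    for t in("cap","chuck"):
        for s in silhouettes(n,t):
            m=s["pixels"]&(d>0);print(t,round(s["score"],2),np.round(s["bbox"]),np.round(np.median(P[m],0),3))
print(get_state())
E
```

```text
top [0.42232898 0.05167405 0.90709807] [ 0.7121353   0.03579869 -0.06126715 -0.69844692]
cap 0.91 [207. 216.  53.  48.] [0.502 0.257 0.009]
cap 0.78 [316. 192.  49.  56.] [0.554 0.034 0.071]
cap 0.7 [425. 180.  49.  48.] [ 0.601 -0.2    0.009]
chuck 0.74 [313. 197.  70.  72.] [0.526 0.045 0.012]
side [0.22394005 0.51848196 0.71054333] [-0.29901188 -0.10881033  0.35063842  0.88079788]
cap 0.96 [366. 162.  38.  31.] [ 0.595 -0.192  0.008]
cap 0.71 [277. 305.  56.  50.] [0.498 0.266 0.007]
cap 0.7 [325. 204.  45.  43.] [0.551 0.043 0.069]
chuck 0.67 [324. 222.  59.  53.] [0.532 0.066 0.011]
chuck 0.27 [328. 203.  54.  43.] [0.55  0.042 0.069]
{'time': 0.3, 'joint_pos': array([ 1.23041640e+00,  3.00115045e-01,  1.52121031e+00,  7.07304948e-06,
        1.32070343e+00, -6.65914071e-02]), 'qd': array([-1.66244777e-03, -2.85341099e-03, -1.69109331e-03, -1.62691906e-03,
       -2.32566008e-04,  1.68993701e-05]), 'effort': array([-1.19094948e-03, -5.42813981e+01, -3.61540997e+01, -3.68871270e-05,
        1.79763523e-03,  1.00428730e-05]), 'tool_pos': array([0.14867253, 0.52942103, 0.21097354]), 'ee_rot': array([-4.74232552e-05,  1.36467956e-01,  9.90644462e-01, -2.12874102e-04]), 'contact_force': array([-0.69388555,  0.16705668,  0.02192542]), 'wrist_torque': array([-0.03219615, -0.04123312,  0.01903285]), 'grip_force': 0.0, 'grip_width': 0.9997248253777109}
```

```bash
python3 - <<'E'
import cv2,numpy as np
a=cv2.imread("pics/top0.png");b=cv2.imread("pics/side0.png")
cv2.imwrite("pics/all.png",np.vstack([cv2.resize(a,(480,300)),cv2.resize(b,(480,300))]))
cv2.imwrite("pics/crop.png",np.hstack([cv2.resize(a[145:245,265:365],(400,400),interpolation=2),cv2.resize(b[170:270,275:375],(400,400),interpolation=2)]))
E
```

```text
(no output)
```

View pics/all.png

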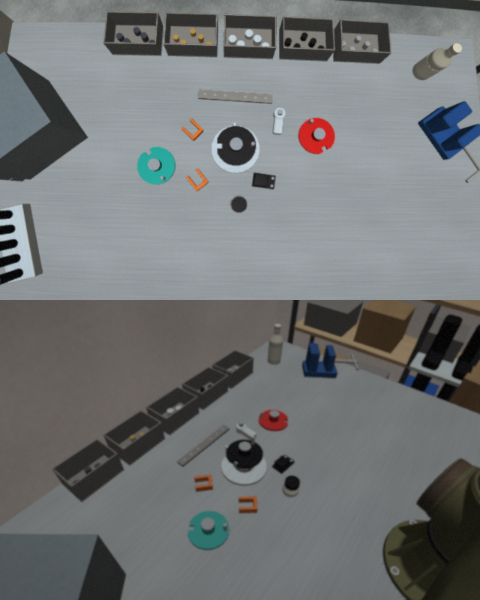

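View pics/crop.png

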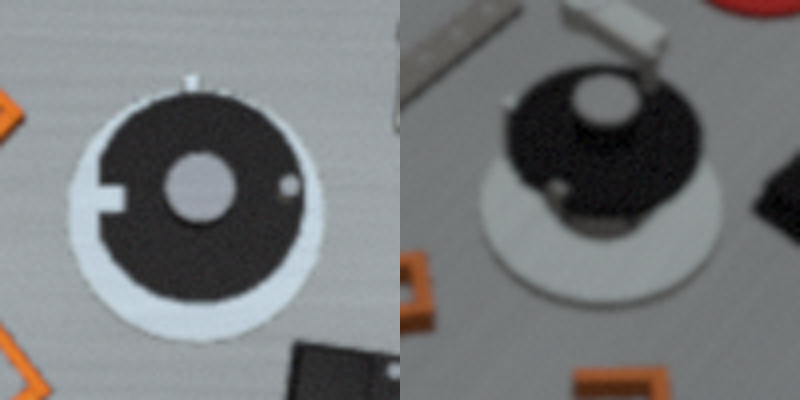

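The two look-alikes are the turquoise cap at top-image px (207,216) and the red one at (425,180). The black cap with a steel hub at (316,192), on the bright stand, is the one I want. In the top image the pin is at about (313,165.5), the notch at (293,194.5) and the lug at (337.5,191). The notch has to turn about 90° clockwise as seen from above.

```bash
cat >> h.py <<'E'
def ray(n,uv,z):
    c=viewer.calibration(n);K=np.array(c["intrinsics"],float);D=np.array(c["distortion"],float)
    p=cv2.undistortPoints(np.array(uv,float).reshape(1,1,2),K,D).ravel()
    M=R.from_quat(np.array(c["attitude"]),scalar_first=True).as_matrix()
    r=M@np.array([p[0],-p[1],-1]);o=np.array(c["xyz"]);return o+r*(z-o[2])/r[2]
E
python3 - <<'E'
from h import *
f=np.load("top0.npz");P=cloud("top",f["d"])
for n,uv,z in(("pin",(313,165.3),.0595),("notch",(292.7,194.4),.07),("lug",(337.2,191),.098),("hub",(314.7,191.7),.098)):
    print(n,ray("top",uv,z).round(4))
for n,lo,hi in(("hub",.093,.103),("rim",.066,.074),("stand",.009,.016)):
    for cam in("top","side"):
        f=np.load(cam+"0.npz");Q=cloud(cam,f["d"]);
        m=(f["d"]>0)&(abs(Q[...,2]-(lo+hi)/2)<(hi-lo)/2)&(np.hypot(Q[...,0]-.55,Q[...,1]-.04)<.085)
        q=Q[m][:,:2].astype(np.float32)
        if n=="hub": q=q[np.hypot(*(q-np.median(q,0)).T)<.022]
        print(n,cam,m.sum(),cv2.minEnclosingCircle(q), Q[m].mean(0).round(4))
for t in("heel_riser","retainer_a","wrench_head","template_bar","grease_jar"):
    for s in silhouettes("top",t):
        m=s["pixels"]&(f["d"]>0)
        if s["score"]>.3:print(t,round(s["score"],2),np.round(np.percentile(P[s["pixels"]],[5,50,95],axis=0),3).tolist())
E
```

```text
pin [0.6186 0.0378 0.0595]
notch [0.555  0.0778 0.07  ]
lug [ 0.5593 -0.01    0.098 ]
hub [0.5569 0.0341 0.098 ]
hub top 255 ((0.556807279586792, 0.03518468141555786), 0.016977515071630478) [0.5565 0.0315 0.0984]
hub side 176 ((0.5569934248924255, 0.035250455141067505), 0.017445776611566544) [0.5566 0.031  0.0967]
rim top 1867 ((0.5571518540382385, 0.03548562899231911), 0.05468205735087395) [0.5562 0.0346 0.0704]
rim side 1162 ((0.5564892888069153, 0.0348844900727272), 0.05553101748228073) [0.5533 0.0391 0.0692]
stand top 1009 ((0.5572068095207214, 0.03512530028820038), 0.07003811001777649) [0.5354 0.0408 0.0124]
stand side 1152 ((0.5563589334487915, 0.036078810691833496), 0.07017438113689423) [0.5412 0.0583 0.0113]
heel_riser 0.77 [[0.447, -0.076, 0.01], [0.465, -0.045, 0.027], [0.483, -0.018, 0.032]]
retainer_a 0.85 [[0.583, 0.133, 0.003], [0.602, 0.152, 0.022], [0.632, 0.184, 0.025]]
retainer_a 0.48 [[0.439, 0.114, 0.001], [0.46, 0.134, 0.022], [0.49, 0.165, 0.025]]
wrench_head 0.55 [[0.605, -0.103, 0.009], [0.64, -0.087, 0.023], [0.671, -0.075, 0.038]]
template_bar 0.88 [[0.7, -0.062, 0.004], [0.713, 0.039, 0.01], [0.727, 0.136, 0.013]]
grease_jar 0.57 [[0.384, 0.007, 0.024], [0.4, 0.025, 0.048], [0.417, 0.042, 0.051]]
```

```bash
python3 - <<'E'
from h import *
for cam in("top","side"):
    f=np.load(cam+"0.npz");P=cloud(cam,f["d"]);m=(f["d"]>0)&(P[...,2]>.11)&(P[...,0]<.85)&(abs(P[...,1])<.7)
    q=P[m];k=np.round(q/.1).astype(int);u,c=np.unique(k,axis=0,return_counts=True)
    print(cam,[(a.tolist(),int(b)) for a,b in zip(u,c) if b>15][:60])
s=get_state();M=R.from_quat(s["ee_rot"],scalar_first=True).as_matrix()
C=np.array([.557,.035]);th=np.radians(-86.8);lug=C+.044*np.array([np.cos(th),np.sin(th)])
t=np.array([np.sin(th),-np.cos(th)]);tgt=np.r_[lug-.032*t,.2]
print(lug,tgt,"shift cm",(M.T@(tgt-s["tool_pos"])*100).round(2),"yaw now",np.degrees(np.arctan2(M[1,0],M[0,0])),"want",np.degrees(np.arctan2(t[1],t[0])))
E
```

```text
top [([2, 6, 1], 154), ([3, 6, 1], 16), ([5, 5, 1], 289), ([5, 5, 2], 674), ([5, 6, 1], 480), ([5, 6, 2], 881), ([6, -6, 1], 369), ([6, -5, 1], 116), ([6, 5, 1], 549), ([6, 5, 2], 2613), ([6, 6, 2], 1233), ([7, -6, 1], 365), ([7, 5, 1], 146), ([7, 5, 2], 399), ([7, 6, 1], 208), ([7, 6, 2], 1457), ([8, -6, 1], 69), ([8, -6, 2], 61), ([8, -5, 1], 361), ([8, -5, 2], 145), ([8, 6, 1], 21), ([8, 6, 2], 40)]
side [([0, 1, 1], 496), ([0, 1, 2], 1134), ([0, 1, 3], 291), ([1, -1, 3], 70), ([1, 0, 1], 468), ([1, 0, 2], 2087), ([1, 0, 3], 3099), ([1, 1, 1], 91), ([1, 1, 2], 251), ([1, 1, 3], 87), ([1, 3, 5], 215), ([1, 4, 5], 426), ([2, 4, 5], 3501), ([5, 5, 1], 394), ([5, 5, 2], 1187), ([5, 6, 2], 651), ([6, -6, 1], 82), ([6, -5, 1], 32), ([6, 5, 1], 390), ([6, 5, 2], 3640), ([6, 6, 2], 4191), ([7, -6, 1], 84), ([7, 5, 2], 265), ([7, 6, 2], 1647), ([8, -6, 1], 18), ([8, -6, 2], 16), ([8, -5, 1], 152), ([8, -5, 2], 57)]
[ 0.55945615 -0.00893139] [ 0.59140625 -0.00714511  0.2       ] shift cm [-57.13 -39.7    1.12] yaw now 164.3145626861998 want -176.79999999999998
```

>>> {"api": "arm_command", "payload": {"rows": [[-4.76,-3.31,0.09,0,0,0],[-4.76,-3.31,0.09,0,0,0],[-4.76,-3.31,0.09,0,0,0],[-4.76,-3.31,0.09,0,0,0],[-4.76,-3.31,0.09,0,0,0],[-4.76,-3.31,0.09,0,0,0],[-4.76,-3.31,0.09,0,0,0],[-4.76,-3.31,0.09,0,0,0],[-4.76,-3.31,0.09,0,0,0],[-4.76,-3.31,0.09,0,0,0],[-4.76,-3.31,0.09,0,0,0],[-4.76,-3.31,0.09,0,0,0]], "gripper": 0, "force": 20}}

```text
time: 2.05
tool_pos: [0.5923, -0.0091, 0.2004]
ee_rot: [0.0, 0.137, 0.991, 0.0]
contact_force: [-0.1, 0.6, 0.5]
grip_width: -0.0
grip_force: 0.0
```

>>> {"api": "arm_command", "payload": {"rows": [[0,0,0,0,0,-9.5],[0,0,0,0,0,-9.4],[0,0,0,0,0,0],[0,0,0,0,0,0]]}}

```text
time: 2.55
tool_pos: [0.5912, -0.0072, 0.2004]
ee_rot: [0.0, -0.026, 1.0, -0.0]
contact_force: [0.2, 0.6, -0.0]
grip_width: 0.001
grip_force: 0.0
```

>>> {"api": "arm_command", "payload": {"rows": [[0,0,3,0,0,0],[0,0,3,0,0,0],[0,0,3,0,0,0],[0,0,2,0,0,0],[0,0,1,0,0,0],[0,0,0,0,0,0]]}}

```text
time: 3.3
tool_pos: [0.5912, -0.0073, 0.0803]
ee_rot: [-0.0, -0.028, 1.0, 0.0]
contact_force: [-0.5, 0.3, -0.5]
grip_width: -0.002
grip_force: 0.0
```

>>> {"api": "arm_command", "payload": {"rows": [[0.5,0,0,0,0,0],[0.5,0,0,0,0,0],[0.3,0,0,0,0,0],[0.3,0,0,0,0,0],[0,0,0,0,0,0]]}}

```text
time: 3.92
tool_pos: [0.5752, -0.0082, 0.0805]
ee_rot: [0.0, -0.028, 1.0, -0.0]
contact_force: [-0.2, 0.4, -0.8]
grip_width: 0.0
grip_force: 0.0
```

```bash
python3 - <<'E'
from h import *
s=get_state();print(s["tool_pos"],s["contact_force"])
a,d=viewer.read_camera("top");b,e=viewer.read_camera("side")
cv2.imwrite("pics/c1.png",np.hstack([cv2.resize(a[145:245,265:365],(400,400),interpolation=2),cv2.resize(b[150:250,275:375],(400,400),interpolation=2)])[...,::-1])
E
```

```text
[ 0.57515406 -0.00824885  0.08051352] [-0.23794087  0.39598454 -0.78809767]
```

View pics/c1.png

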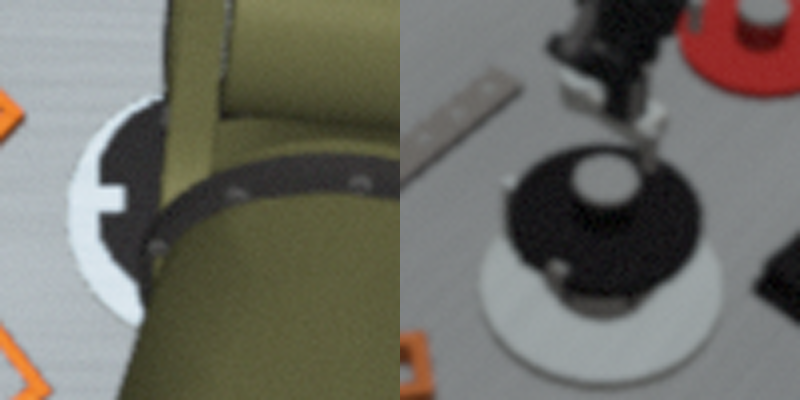

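>>> {"api": "arm_command", "payload": {"rows": [[0.2,-0.06,0,0,0,2.5],[0.39,-0.123,0,0,0,5],[0.39,-0.123,0,0,0,5],[0.39,-0.123,0,0,0,5],[0.39,-0.123,0,0,0,5],[0.39,-0.123,0,0,0,5],[0.39,-0.123,0,0,0,5],[0,0,0,0,0,0]]}}

```text
time: 5.03
tool_pos: [0.5492, -0.0113, 0.0804]
ee_rot: [0.0, 0.253, 0.968, 0.0]
contact_force: [0.3, -0.2, 0.6]
grip_width: -0.004
grip_force: 0.0
```

```bash
cat >> h.py <<'E'
def tool(s):
    M=R.from_quat(s["ee_rot"],scalar_first=True).as_matrix();c=M.T@(np.array([.557,.035,0])-s["tool_pos"]);c[2]=0
    return "yaw %.1f"%np.degrees(np.arctan2(M[1,0],M[0,0])),"centre mm",(c*1000).round(1)
E
python3 - <<'E'
from h import *
s=get_state();print(tool(s),s["contact_force"],s["joint_pos"])
a,d=viewer.read_camera("top");b,e=viewer.read_camera("side")
cv2.imwrite("pics/c2.png",np.hstack([cv2.resize(a[145:245,265:365],(400,400),interpolation=2),cv2.resize(b[150:250,275:375],(400,400),interpolation=2)])[...,::-1])
E
```

```text
('yaw 150.7', 'centre mm', array([15.8, 44.3,  0. ])) [ 0.31022335 -0.17962373  0.60208607] [-8.73390418e-02  4.41244785e-01  1.65391786e+00  3.89769405e-06
  1.04642679e+00 -1.14750940e+00]
```

View pics/c2.png

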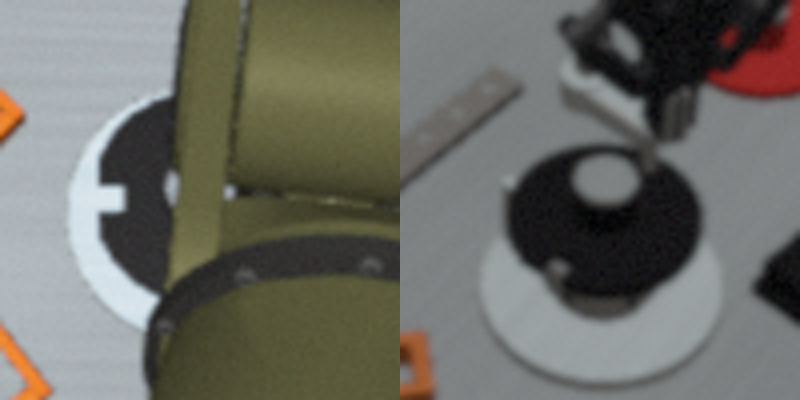

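```bash
python3 - <<'E'
from h import *
def proj(n,X):
    c=viewer.calibration(n);M=R.from_quat(np.array(c["attitude"]),scalar_first=True).as_matrix()
    p=M.T@(np.array(X)-c["xyz"]);p=p*[1,-1,-1]
    return cv2.projectPoints(p.reshape(1,3),np.zeros(3),np.zeros(3),np.array(c["intrinsics"],float),np.array(c["distortion"],float))[0].ravel().round(1)
s=get_state();print(proj("side",s["tool_pos"]),proj("side",[.5595,-.009,.098]),proj("side",[.5595,-.009,.07]),proj("side",[.555,.079,.07]),proj("side",[.557,.035,.098]))
b,e=viewer.read_camera("side");P=cloud("side",e)
for r in range(172,204,3):print(r,[tuple((P[r,c]*1000).astype(int).tolist()) for c in range(332,352,4)])
E
```

```text
[340.8 189. ] [336.8 182. ] [336.2 190.9] [313.9 215.3] [325.9 193.9]
172 [(553, 20, 153), (549, 13, 150), (544, 4, 146), (544, -10, 135), (534, -10, 141)]
175 [(626, -88, 20), (557, 0, 127), (546, 1, 134), (539, -3, 134), (538, -18, 124)]
178 [(619, -79, 20), (555, 1, 120), (546, 0, 124), (539, -3, 126), (537, -18, 115)]
181 [(615, -74, 16), (555, 1, 111), (547, -1, 114), (539, -5, 115), (593, -115, -1)]
184 [(615, -75, 5), (558, -5, 95), (546, -1, 105), (538, -4, 107), (587, -106, -1)]
187 [(575, -14, 67), (557, -3, 88), (597, -85, -1), (589, -91, -2), (580, -95, 0)]
190 [(569, -6, 69), (557, -5, 76), (555, -18, 67), (582, -81, 0), (575, -88, 0)]
193 [(548, 24, 97), (556, -4, 68), (549, -9, 69), (542, -15, 68), (570, -80, -2)]
196 [(542, 32, 98), (551, 3, 69), (545, -3, 66), (537, -8, 68), (563, -71, -1)]
199 [(541, 34, 91), (546, 10, 68), (539, 5, 68), (532, -1, 67), (525, -5, 68)]
202 [(540, 34, 82), (541, 17, 67), (533, 13, 69), (528, 5, 66), (519, 2, 69)]
```

The cap hasn't turned: the notch is still at crop (110,198), and the lug is at (650,150) in the side crop. The side depth shows the fingertips ending at z≈0.103, about 22 mm above the reported TCP, so they passed over the lug. I'll go back, descend further and check the height again.

>>> {"api": "arm_command", "payload": {"rows": [[0,0,-0.6,0,0,0],[-0.377,0.156,0,0,0,-5],[-0.377,0.156,0,0,0,-5],[-0.377,0.156,0,0,0,-5],[-0.377,0.156,0,0,0,-5],[-0.377,0.156,0,0,0,-5],[-0.377,0.156,0,0,0,-5],[-0.377,0.156,0,0,0,-5],[-0.5,0,0,0,0,0],[0,0,0,0,0,0]]}}

```text
time: 6.42
tool_pos: [0.5823, -0.0069, 0.0865]
ee_rot: [0.0, -0.049, 0.999, -0.0]
contact_force: [0.0, 0.2, 0.2]
grip_width: 0.002
grip_force: 0.0
```

>>> {"api": "arm_command", "payload": {"rows": [[0,0,0.6,0,0,0],[0,0,0.5,0,0,0],[0,0,0.5,0,0,0],[0,0,0.3,0,0,0],[0,0,0,0,0,0]]}}

```text
time: 7.05
tool_pos: [0.5819, -0.0069, 0.0671]
ee_rot: [-0.0, -0.05, 0.999, 0.0]
contact_force: [-0.1, -0.5, -0.6]
grip_width: 0.0
grip_force: 0.0
```

```bash
python3 - <<'E'
from h import *
s=get_state();print(s["tool_pos"],tool(s),s["contact_force"],s["grip_width"])
b,e=viewer.read_camera("side");P=cloud("side",e)
m=(e>0)&(np.hypot(P[...,0]-s["tool_pos"][0],P[...,1]-s["tool_pos"][1])<.03)&(P[...,2]>.074)
q=P[m];q=q[np.argsort(q[:,2])][:25];print((q*1000).round(0).astype(int).tolist())
cv2.imwrite("pics/c3.png",cv2.resize(b[140:240,275:375],(600,600),interpolation=2)[...,::-1])
E
```

```text
[ 0.58185491 -0.00685032  0.0671313 ] ('yaw -174.3', 'centre mm', array([20.5, 44.1,  0. ])) [-0.08170923 -0.50591216 -0.57357826] 0.00030544955896708254
[[556, -6, 74], [557, -8, 76], [554, -8, 77], [559, -4, 77], [557, -4, 79], [560, -5, 79], [558, -6, 80], [554, -8, 80], [556, -6, 81], [560, -5, 82], [555, -8, 83], [555, -5, 85], [557, -3, 85], [560, -4, 86], [585, 0, 87], [579, 0, 87], [558, -4, 87], [554, -7, 87], [577, -1, 87], [556, -5, 88], [557, -7, 89], [555, -8, 89], [555, -12, 89], [572, -2, 89], [560, -3, 90]]
```

View pics/c3.png

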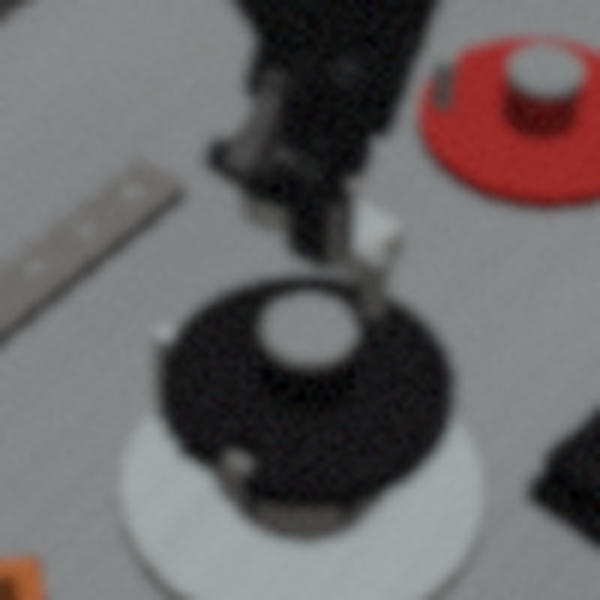

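Now the fingertip is at crop (335,255), right beside the lug at (372,290), at z≈0.087. The reported TCP is 20 mm below the real tip. I'll go 6 mm lower and sweep.

>>> {"api": "arm_command", "payload": {"rows": [[0,0,0.3,0,0,0],[0,0,0.3,0,0,0],[0.25,0,0,0,0,0],[0.2,0,0,0,0,0],[0.24,-0.077,0,0,0,3],[0.24,-0.077,0,0,0,3],[0.39,-0.123,0,0,0,5],[0.39,-0.123,0,0,0,5],[0.39,-0.123,0,0,0,5],[0.39,-0.123,0,0,0,5],[0,0,0,0,0,0]]}}

```text
time: 8.48
tool_pos: [0.5566, -0.012, 0.0616]
ee_rot: [0.0, 0.176, 0.984, 0.0]
contact_force: [-0.5, 0.8, 0.1]
grip_width: 0.002
grip_force: 0.0
```

```bash
python3 - <<'E'
from h import *
s=get_state();print(s["tool_pos"],tool(s),s["contact_force"],s["grip_width"])
a,d=viewer.read_camera("top");b,e=viewer.read_camera("side")
cv2.imwrite("pics/c4.png",np.hstack([cv2.resize(a[145:245,265:365],(400,400),interpolation=2),cv2.resize(b[150:250,275:375],(400,400),interpolation=2)])[...,::-1])
E
```

```text
[ 0.5566393  -0.01197719  0.06155047] ('yaw 159.7', 'centre mm', array([15.9, 44.2,  0. ])) [-0.45357039  0.79924398  0.11044737] 0.00229820011377465
```

View pics/c4.png

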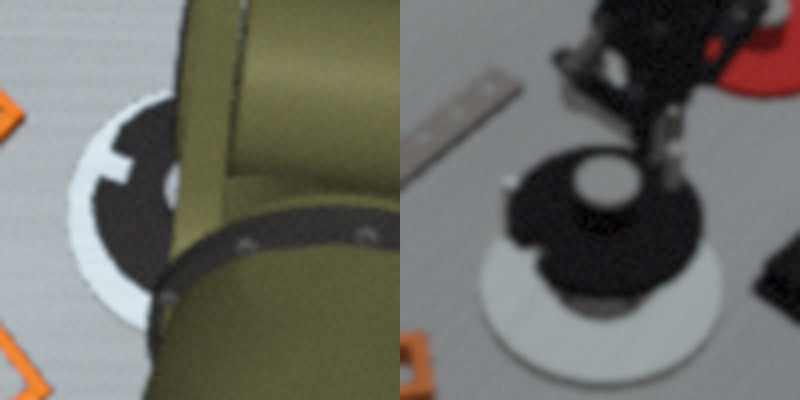

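The cap is turning: the notch has moved up to crop (115,168). I'll carry on.

>>> {"api": "arm_command", "payload": {"rows": [[0.39,-0.123,0,0,0,5],[0.39,-0.123,0,0,0,5],[0.39,-0.123,0,0,0,5],[0.39,-0.123,0,0,0,5],[0.39,-0.123,0,0,0,5],[0.39,-0.123,0,0,0,5],[0.39,-0.123,0,0,0,5],[0.39,-0.123,0,0,0,5],[0.39,-0.123,0,0,0,5],[0.39,-0.123,0,0,0,5],[0.24,-0.077,0,0,0,3],[0,0,0,0,0,0]]}}

```text
time: 10.07
tool_pos: [0.5195, 0.007, 0.0615]
ee_rot: [0.0, 0.596, 0.803, 0.0]
contact_force: [0.2, 0.1, -0.4]
grip_width: 0.004
grip_force: 0.0
```

```bash
python3 - <<'E'
from h import *
s=get_state();print(s["tool_pos"],tool(s),s["contact_force"])
a,d=viewer.read_camera("top");b,e=viewer.read_camera("side")
cv2.imwrite("pics/c5.png",np.hstack([cv2.resize(a[145:245,265:365],(400,400),interpolation=2),cv2.resize(b[150:250,275:375],(400,400),interpolation=2)])[...,::-1])
E
```

```text
[0.51951745 0.00704395 0.06146999] ('yaw 106.8', 'centre mm', array([15.9, 44. ,  0. ])) [ 0.23837601  0.12975623 -0.4481421 ]
```

View pics/c5.png

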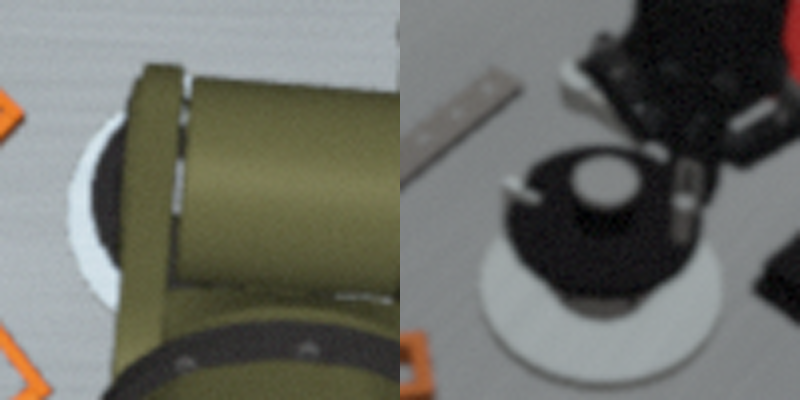

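```bash
python3 - <<'E'
from h import *
C=np.array([.557,.035])
def ang(n,uv,z):
    v=ray(n,uv,z)[:2]-C;return np.hypot(*v).round(4),np.degrees(np.arctan2(v[1],v[0])).round(1)
print("c4 notch",ang("top",(293.75,187),.07),"orig notch",ang("top",(292.7,194.4),.07))
print("c5 inner",ang("side",(275+35.5,150+49),.07),"pin0",ang("side",(275+110/4,170+102/4),.0595),"pin top",ang("top",(313,165.3),.0595))
E
```

```text
c4 notch (np.float64(0.0432), np.float64(72.1)) orig notch (np.float64(0.0429), np.float64(92.6))
c5 inner (np.float64(0.0345), np.float64(18.9)) pin0 (np.float64(0.0597), np.float64(5.8)) pin top (np.float64(0.0617), np.float64(2.6))
```

>>> {"api": "arm_command", "payload": {"rows": [[0.39,-0.123,0,0,0,5],[0.39,-0.123,0,0,0,5],[0.24,-0.077,0,0,0,3],[0.16,-0.053,0,0,0,2],[0,0,0,0,0,0],[0,0,0,0,0,0]]}}

```text
time: 10.92
tool_pos: [0.5135, 0.0177, 0.0614]
ee_rot: [-0.0, 0.696, 0.718, -0.0]
contact_force: [0.6, 0.2, -0.7]
grip_width: -0.003
grip_force: 0.0
```

>>> {"api": "arm_command", "payload": {"rows": [[-0.6,0,0,0,0,0],[0,0,-3,0,0,0],[0,0,-5,0,0,0],[-5,-3,0,0,0,0],[-6,-3,0,0,0,0],[-6,-3,0,0,0,0],[0,0,0,0,0,0]]}}

```text
time: 11.8
tool_pos: [0.4311, -0.1558, 0.1416]
ee_rot: [0.0, 0.698, 0.716, -0.0]
contact_force: [-0.6, -0.9, -0.3]
grip_width: -0.001
grip_force: 0.0
```

```bash
python3 - <<'E'
from h import *
s=get_state();print(s["tool_pos"],tool(s),s["contact_force"])
a,d=viewer.read_camera("top");b,e=viewer.read_camera("side")
cv2.imwrite("pics/c6.png",np.hstack([cv2.resize(a[145:245,265:365],(400,400),interpolation=2),cv2.resize(b[150:250,275:375],(400,400),interpolation=2)])[...,::-1])
E
```

```text
[ 0.43107712 -0.15584592  0.14156102] ('yaw 91.4', 'centre mm', array([187.7, 130.6,   0. ])) [-0.58209663 -0.91173546 -0.31971855]
```

View pics/c6.png

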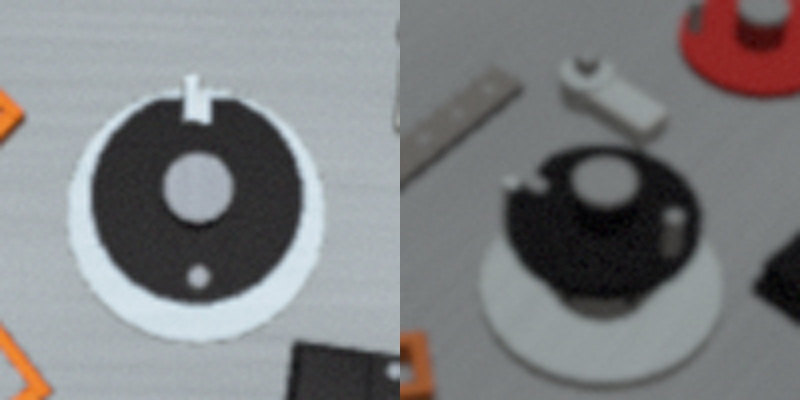

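The notch is now at crop (197,105) and the pin at (192,82), so they're nearly aligned. Next I'll measure the angles more finely.

```bash
python3 - <<'E'
from h import *
a,d=viewer.read_camera("top");g=a.astype(int).sum(2)//3
print(g[162:178,304:326])
def cen(r,t):
    y0,y1,x0,x1=r;w=np.clip(g[y0:y1,x0:x1]-t,0,60).astype(float);y,x=np.mgrid[y0:y1,x0:x1];return (x*w).sum()/w.sum(),(y*w).sum()/w.sum()
lug=cen((208,220,307,322),75);hub=cen((180,204,300,330),75)
A=ray("top",lug,.098);B=ray("top",hub,.098);v=B-A;print(lug,hub,A,B,"cap ang",np.degrees(np.arctan2(v[1],v[0])))
E
```

```text
[[177 178 175 179 180 179 175 174 172 175 178 177 175 177 177 177 176 177
  177 175 175 175]
 [176 175 174 175 178 174 179 181 190 194 186 175 176 173 175 177 177 174
  173 173 174 175]
 [173 171 175 173 175 173 178 206 223 223 199 171 173 171 174 172 172 172
  171 173 172 170]
 [171 172 173 169 173 171 169 197 224 222 191 162 169 172 173 171 172 172
  171 173 171 171]
 [169 171 171 175 176 176 164 193 222 221 192 166 176 181 176 172 176 172
  171 170 170 171]
 [176 182 186 190 191 195 172 194 220 221 201 190 200 203 189 187 191 188
  180 168 167 174]
 [181 189 196 200 204 201 174 190 219 221 212 212 216 211 203 202 203 197
  187 167 168 174]
 [164 153 153 153 153 151 133 179 222 220 218 215 216 188 156 150 151 150
  149 149 161 176]
 [ 75  69  68  66  66  68  86 177 220 223 220 219 216 164  85  68  65  66
   64  68  91 145]
 [ 48  42  47  48  45  44  81 176 220 222 221 225 218 164  69  39  43  46
   46  43  49  70]
 [ 44  43  41  44  44  50  87 180 220 222 224 224 220 164  69  43  42  43
   47  48  44  44]
 [ 47  44  43  46  45  52  90 180 219 222 224 225 217 164  70  42  46  44
   44  45  44  41]
 [ 44  45  45  45  49  50  97 164 191 197 204 216 217 162  69  46  44  43
   44  46  41  41]
 [ 47  44  46  45  46  50  77  94  96 100 120 161 182 137  62  45  47  44
   41  43  45  42]
 [ 40  40  42  42  44  40  47  49  49  53  56  70  78  62  47  44  45  42
   42  44  42  43]
 [ 46  46  41  43  43  43  48  46  45  44  42  45  45  45  45  43  41  45
   43  43  45  44]]
(np.float64(314.25850785340316), np.float64(214.01570680628274)) (np.float64(314.0969509624842), np.float64(191.33462132921176)) [0.51298551 0.03414435 0.098     ] [0.5576308  0.03529637 0.098     ] cap ang 1.4781154439854662
```

```bash
python3 - <<'E'
from h import *
C=np.array([.5573,.0352])
for n,uv,z in(("notch c",(313.9,171.5),.07),("notch L",(310.5,171.5),.07),("notch R",(317.3,171.5),.07),("pin",(312.45,165),.0595),("pin L",(310.85,165),.0595),("pin R",(314.04,165),.0595),("lug",(314.26,214),.098)):
    v=ray("top",uv,z)[:2]-C;print(n,(v*1000).round(1),np.degrees(np.arctan2(v[1],v[0])).round(1))
b,e=viewer.read_camera("side");a=viewer.read_camera("top")[0]
for c in silhouettes("top","pin_top")[:2]+silhouettes("side","pin_top")[:2]:print(c["score"],c["bbox"])
cv2.imwrite("pics/c7.png",np.hstack([cv2.resize(a[155:185,298:328],(400,400),interpolation=cv2.INTER_CUBIC),cv2.resize(b[183:208,295:320],(400,400),interpolation=cv2.INTER_CUBIC)])[...,::-1])
E
```

```text
notch c [46.   0.7] 0.9
notch L [45.8  7.6] 9.5
notch R [46.2 -6.2] -7.7
pin [61.9  3.8] 3.5
pin L [61.8  7.1] 6.5
pin R [62.   0.5] 0.4
lug [-44.3  -1.1] -178.6
0.77 [312.8, 196.7, 66.4, 67.0]
0.73 [325.2, 221.2, 60.8, 54.9]
```

View pics/c7.png

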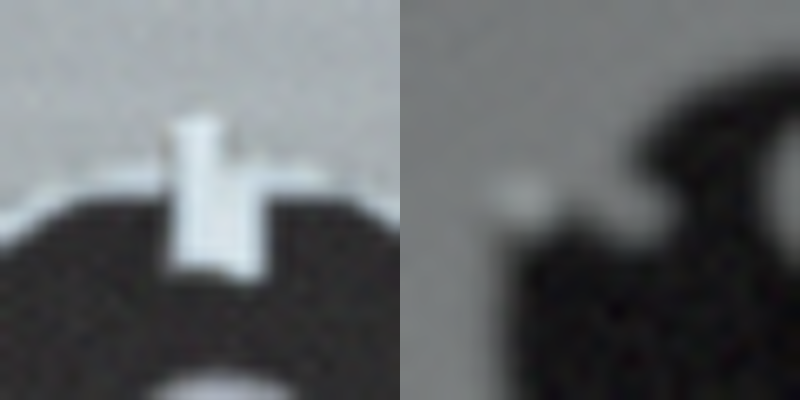

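The pin's left edge almost coincides with the notch's left edge: the cap sits at about 1° and the pin at about 3.5°. I'll nudge it back roughly 2.4° from the lug's other side.

>>> {"api": "arm_command", "payload": {"rows": [[5.34,2.18,0,0,0,0],[5.34,2.18,0,0,0,0],[5.34,2.18,0,0,0,0],[5.35,2.18,0,0,0,0],[0,0,0,0,0,0],[0,0,3,0,0,0],[0,0,3,0,0,0],[0,0,1.5,0,0,0],[0,0,0.5,0,0,0],[0,0,0,0,0,0]]}}

```text
time: 13.4
tool_pos: [0.5137, 0.0636, 0.0619]
ee_rot: [0.0, 0.696, 0.718, 0.0]
contact_force: [0.4, 1.1, -0.3]
grip_width: -0.001
grip_force: 0.0
```

>>> {"api": "arm_command", "payload": {"rows": [[-0.3,0,0,0,0,0],[-0.3,0,0,0,0,0],[-0.3,0,0,0,0,0],[-0.1,0,0,0,0,0],[-0.05,0,0,0,0,0],[-0.05,0,0,0,0,0],[-0.03,0,0,0,0,0],[-0.03,0,0,0,0,0],[-0.03,0,0,0,0,0],[-0.03,0,0,0,0,0],[0,0,0,0,0,0]]}}

```text
time: 14.78
tool_pos: [0.5137, 0.0515, 0.0614]
ee_rot: [0.0, 0.696, 0.718, 0.0]
contact_force: [0.2, -0.2, -0.4]
grip_width: -0.005
grip_force: 0.0
```

```bash
cat >> h.py <<'E'
def capang():
    b,e=viewer.read_camera("side");g=b.astype(int).sum(2)//3
    return b,g
E
python3 - <<'E'
from h import *
s=get_state();print(s["time"],s["tool_pos"],tool(s),s["contact_force"])
E
```

```text
14.775 [0.5137441  0.05148094 0.06139699] ('yaw 91.7', 'centre mm', array([-17.8,  42.7,   0. ])) [ 0.1642727  -0.18791505 -0.41867048]
```

>>> {"api": "arm_command", "payload": {"rows": [[-0.04,0,0,0,0,0],[-0.04,0,0,0,0,0],[-0.04,0,0,0,0,0],[-0.04,0,0,0,0,0],[-0.04,0,0,0,0,0],[-0.04,0,0,0,0,0],[-0.04,0,0,0,0,0],[-0.04,0,0,0,0,0],[-0.04,0,0,0,0,0],[-0.04,0,0,0,0,0],[0,0,0,0,0,0]]}}

```text
time: 16.15
tool_pos: [0.5139, 0.0475, 0.0614]
ee_rot: [0.0, 0.696, 0.718, 0.0]
contact_force: [-0.1, -0.3, 0.5]
grip_width: 0.001
grip_force: 0.1
```

>>> {"api": "arm_command", "payload": {"rows": [[0.4,0,0,0,0,0],[0,0,-3,0,0,0],[0,0,-5,0,0,0],[-5.5,-3,0,0,0,0],[-5.5,-3,0,0,0,0],[-5.5,-3,0,0,0,0],[-5,0,0,0,0,0],[0,0,0,0,0,0]]}}

```text
time: 17.15
tool_pos: [0.4302, -0.1681, 0.1415]
ee_rot: [0.0, 0.698, 0.716, -0.0]
contact_force: [-0.6, 0.6, -0.1]
grip_width: -0.002
grip_force: 0.0
```

```bash
python3 - <<'E'
from h import *
print(get_state()["tool_pos"])
C=np.array([.5573,.0352])
a,d=viewer.read_camera("top");g=a.astype(int).sum(2)//3
print(g[163:177,307:321])
def cen(r,t):
    y0,y1,x0,x1=r;w=np.clip(g[y0:y1,x0:x1]-t,0,60).astype(float);y,x=np.mgrid[y0:y1,x0:x1];return (x*w).sum()/w.sum(),(y*w).sum()/w.sum()
lug=cen((208,220,305,322),75);v=C-ray("top",lug,.098)[:2];print(lug,np.degrees(np.arctan2(v[1],v[0])))
row=g[171:173,300:326].mean(0);w=np.clip(row-70,0,130);x=np.arange(300,326);m=(w*x).sum()/w.sum();v=ray("top",(m,171.5),.07)[:2]-C;print(m,np.degrees(np.arctan2(v[1],v[0])))
cv2.imwrite("pics/c8.png",cv2.resize(a[155:185,298:328],(400,400),interpolation=cv2.INTER_CUBIC)[...,::-1])
E
```

```text
[ 0.43017714 -0.16808675  0.14153844]
[[175 176 175 178 182 188 195 185 173 175 177 176 177 175]
 [172 174 174 175 206 222 222 198 169 169 174 174 172 172]
 [171 173 171 167 199 221 221 190 162 171 172 172 170 170]
 [174 174 175 162 193 221 222 190 169 180 178 171 171 172]
 [191 195 195 175 193 221 220 200 191 198 199 188 183 191]
 [211 214 213 182 192 219 219 213 208 205 193 191 192 188]
 [185 186 190 165 185 219 222 217 212 179 126 120 121 110]
 [ 78  90 139 149 185 220 220 219 214 164  77  58  54  51]
 [ 46  60 131 149 189 218 222 222 218 162  67  44  46  44]
 [ 44  58 123 150 189 221 220 222 218 168  67  45  44  46]
 [ 40  55 105 142 191 219 221 222 221 167  74  46  43  44]
 [ 45  54 102 146 177 192 195 204 206 158  83  45  45  43]
 [ 37  50  93 120 110  93 100 117 138 119  70  47  45  44]
 [ 47  45  54  63  56  50  44  56  59  58  49  45  44  42]]
(np.float64(314.7597730138714), np.float64(214.3095838587642)) 2.6035878957356204
311.79567053854277 6.21139467747919
```

Now the pin is centred: about 2.2 px of gap on each side, with the cap at about 3.5° to match the pin's 3.5°. I'll move over the hub.

>>> {"api": "arm_command", "payload": {"rows": [[4,2.636,0,0,0,0],[4,2.636,0,0,0,0],[4,2.636,0,0,0,0],[4,2.636,0,0,0,0],[4,2.636,0,0,0,0],[0,0,0,0,0,0],[0,0,2.5,0,0,0],[0,0,2,0,0,0],[0,0,1,0,0,0],[0,0,0,0,0,0],[0,0,0,0,0,0]]}}

```text
time: 18.58
tool_pos: [0.5565, 0.0382, 0.0872]
ee_rot: [0.0, 0.696, 0.718, 0.0]
contact_force: [-0.1, 0.1, 0.0]
grip_width: -0.001
grip_force: 0.0
```

>>> {"api": "arm_command", "payload": {"rows": [[0,0,0.2,0,0,0],[0,0,0.1,0,0,0],[0,0,0.1,0,0,0],[0,0,0.1,0,0,0],[0,0,0.1,0,0,0],[0,0,0.1,0,0,0],[0,0,0.1,0,0,0],[0,0,0.1,0,0,0],[0,0,0,0,0,0]]}}

```text
time: 19.7
tool_pos: [0.5562, 0.0382, 0.0774]
ee_rot: [0.0, 0.696, 0.718, 0.0]
contact_force: [0.1, 0.6, 0.2]
grip_width: 0.0
grip_force: 0.2
```

>>> {"api": "arm_command", "payload": {"rows": [[0,0,-0.3,0,0,0],[-0.3,0,0,0,0,0],[0,0,0.2,0,0,0],[0,0,0.1,0,0,0],[0,0,0.1,0,0,0],[0,0,0.1,0,0,0],[0,0,0.1,0,0,0],[0,0,0,0,0,0]]}}

```text
time: 20.7
tool_pos: [0.5562, 0.0352, 0.0742]
ee_rot: [-0.0, 0.696, 0.718, -0.0]
contact_force: [-0.2, -0.8, 0.1]
grip_width: 0.001
grip_force: 0.1
```

>>> {"api": "arm_command", "payload": {"rows": [[0,0,0.1,0,0,0],[0,0,0.1,0,0,0],[0,0,0,0,0,0]]}}

```text
time: 21.08
tool_pos: [0.5562, 0.0352, 0.0723]
ee_rot: [-0.0, 0.696, 0.718, -0.0]
contact_force: [0.2, 0.1, 0.5]
grip_width: -0.005
grip_force: 0.3
```

>>> {"api": "arm_command", "payload": {"rows": [[0,0,0.1,0,0,0],[0,0,0.1,0,0,0],[0,0,0.1,0,0,0],[0,0,0,0,0,0]]}}

```text
time: 21.58
tool_pos: [0.5562, 0.0352, 0.0692]
ee_rot: [-0.0, 0.696, 0.718, -0.0]
contact_force: [1.0, 0.5, 1.0]
grip_width: -0.003
grip_force: 0.2
```

```bash
python3 - <<'E'
from h import *
s=get_state();print(s["contact_force"])
b,e=viewer.read_camera("side");P=cloud("side",e);r=np.hypot(P[...,0]-.557,P[...,1]-.035)
m=(e>0)&(r>.022)&(r<.05)&(P[...,2]>.04)&(P[...,2]<.085)&(P[...,0]<.55)&(P[...,1]>.035);print("rim z",np.median(P[m][:,2]),m.sum())
cv2.imwrite("pics/c9.png",cv2.resize(b[150:250,275:375],(600,600),interpolation=2)[...,::-1])
c=slice(318,336)
for k in range(170,206,3):print(k,[tuple((P[k,j]*1000).astype(int).tolist()) for j in range(318,336,5)])
f=np.load("side0.npz");Q=cloud("side",f["d"]);r=np.hypot(Q[...,0]-.557,Q[...,1]-.035);m=(r>.022)&(r<.05)&(Q[...,2]>.04)&(Q[...,2]<.085)&(Q[...,0]<.55)&(Q[...,1]>.035);print("orig",np.median(Q[m][:,2]))
E
```

```text
[1.04074013 0.49716585 1.01267235]
rim z 0.06045957260253387 250
170 [(565, 53, 175), (557, 47, 175), (539, 56, 192), (535, 45, 187)]
173 [(564, 54, 168), (556, 48, 168), (223, 518, 710), (535, 45, 179)]
176 [(565, 53, 159), (561, 42, 153), (540, 53, 174), (535, 44, 170)]
179 [(569, 47, 144), (560, 42, 145), (541, 51, 163), (540, 35, 152)]
182 [(569, 46, 135), (558, 45, 140), (541, 51, 155), (541, 34, 142)]
185 [(644, -55, 0), (560, 41, 128), (544, 47, 142), (536, 41, 142)]
188 [(638, -47, -1), (556, 46, 125), (544, 46, 133), (531, 47, 141)]
191 [(596, 10, 61), (555, 47, 117), (546, 43, 120), (543, 27, 109)]
194 [(590, 17, 61), (555, 47, 108), (547, 41, 108), (564, -4, 60)]
197 [(569, 45, 88), (555, 47, 99), (546, 41, 101), (544, 25, 88)]
200 [(566, 49, 84), (556, 44, 87), (548, 38, 87), (223, 518, 710)]
203 [(565, 50, 76), (551, 52, 88), (543, 44, 86), (548, 17, 60)]
orig 0.069008260064093
```

The rim has dropped from 0.069 to 0.0605, so the pin is already in the notch. About 2 mm remains.

>>> {"api": "arm_command", "payload": {"rows": [[0,0,0.06,0,0,0],[0,0,0.06,0,0,0],[0,0,0.05,0,0,0],[0,0,0,0,0,0]]}}

```text
time: 22.12
tool_pos: [0.5562, 0.0352, 0.0676]
ee_rot: [-0.0, 0.696, 0.718, -0.0]
contact_force: [-0.2, 1.0, 2.2]
grip_width: -0.002
grip_force: 0.7
```

>>> {"api": "arm_command", "payload": {"rows": [[0,0,0.05,0,0,0],[0,0,0,0,0,0]]}}

```text
time: 22.38
tool_pos: [0.5563, 0.0352, 0.0671]
ee_rot: [0.0, 0.696, 0.718, -0.0]
contact_force: [-1.1, -0.2, 2.3]
grip_width: -0.004
grip_force: 0.8
```

>>> {"api": "arm_command", "payload": {"rows": [[0,0,0.04,0,0,0],[0,0,0,0,0,0]]}}

```text
time: 22.62
tool_pos: [0.5563, 0.0352, 0.067]
ee_rot: [0.0, 0.696, 0.718, 0.0]
contact_force: [-2.2, -0.9, 3.3]
grip_width: -0.0
grip_force: 2.3
```

>>> {"api": "arm_command", "payload": {"rows": [[0,0,0.04,0,0,0],[0,0,0,0,0,0]]}}

```text
time: 22.88
tool_pos: [0.5564, 0.0351, 0.0669]
ee_rot: [0.0, 0.696, 0.718, 0.0]
contact_force: [-3.2, 0.8, 8.3]
grip_width: -0.0
grip_force: 4.3
```

```bash
python3 - <<'E'
from h import *
s=get_state();print(s["contact_force"],s["tool_pos"])
b,e=viewer.read_camera("side");P=cloud("side",e);r=np.hypot(P[...,0]-.557,P[...,1]-.035)
m=(e>0)&(r>.022)&(r<.05)&(P[...,2]>.04)&(P[...,2]<.085)&(P[...,0]<.55)&(P[...,1]>.035);print("rim z",np.median(P[m][:,2]),m.sum())
E
```

```text
[-3.24203897  0.84866397  8.28686029] [0.5564245  0.03514555 0.06689501]
rim z 0.05824847288506518 255
```

The force rises sharply to 8 N and the rim is down 10.8 mm, so the cap is home. I'll retreat and check.

>>> {"api": "arm_command", "payload": {"rows": [[0,0,-0.3,0,0,0],[0,0,-1,0,0,0],[0,0,-4,0,0,0],[0,0,-4,0,0,0],[-5,-3.3,0,0,0,0],[-5,-3.3,0,0,0,0],[-5,-3.3,0,0,0,0],[-5,-3.3,0,0,0,0],[0,0,0,0,0,0],[0,0,0,0,0,0]]}}

```text
time: 24.18
tool_pos: [0.4306, -0.1685, 0.1598]
ee_rot: [0.0, 0.697, 0.717, 0.0]
contact_force: [0.3, 0.1, 0.2]
grip_width: 0.003
grip_force: 0.0
```

```bash
python3 - <<'E'
from h import *
for n in("top","side"):
    a,e=viewer.read_camera(n);P=cloud(n,e);r=np.hypot(P[...,0]-.557,P[...,1]-.035)
    m=(e>0)&(r>.022)&(r<.05)&(P[...,2]>.04)&(P[...,2]<.085)&(P[...,0]<.55)&(P[...,1]>.035);h=(e>0)&(r<.013)
    print(n,"rim",np.median(P[m][:,2]),"hub",np.median(P[h][:,2]),P[h&(P[...,2]>.08)].mean(0))
    if n=="top":t=a
cv2.imwrite("pics/d.png",np.hstack([cv2.resize(t[145:245,265:365],(400,400),interpolation=2),cv2.resize(a[150:250,275:375],(400,400),interpolation=2)])[...,::-1])
E
```

```text
top rim 0.059225232115825144 hub 0.0871737393957957 [0.55679831 0.03500929 0.08719377]
side rim 0.058129130304196974 hub 0.08611691790690057 [0.55747347 0.03508394 0.08617124]
```

View pics/d.png

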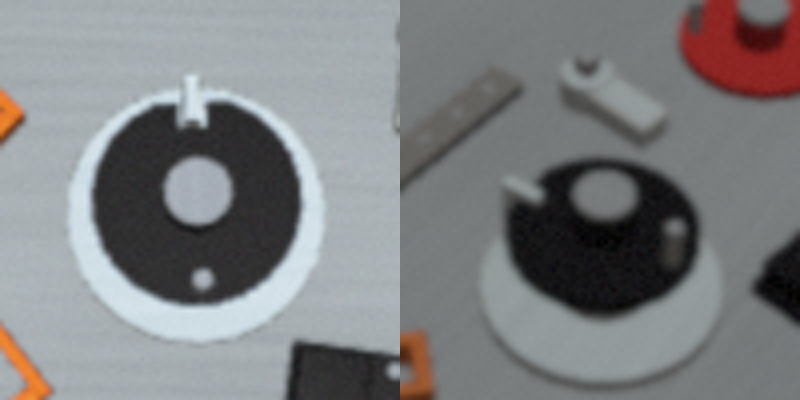

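The pin stands in the notch at crop (192,105). The hub top is at 0.087, which is fully home, and the gripper is clear.

```bash
python3 -c "
from rig import workorder
print(workorder.hand_in())"
```

```text
the job is handed in; nothing more can be done
None
```

The cap is fully home with the pin in its notch: hub top measured at 87 mm, arm clear, handed in at about 24 s of the 54 s allowed; I saw no other part move in the final pictures, and the hand-in returned no verdict.

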